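# Hang the brass dipper on the rinsing pot

### The job

Pick up the brass water dipper with the mahogany handle and hang it by its own hook over the rim of the white porcelain rinsing pot, with the dipper's cup on the outside of the pot, clear of the cabinet top. Any spot around the rim will do. Leave it hanging there still and by itself, the pot standing upright, and leave the pewter dipper standing where it is.

Things in the scene. Friction and masses are not known exactly. Their poses are not given: they have to be found in the camera images.
- brass_dipper: Loose upright brass dipper, 158 tall, 0.2 kg. Origin: centre of cup underside; z up, x towards its hook (within 0.7 rad of world +x at first). Cup 50 diameter, 42 high. Flat shaft on the cup's +x side, x 24 to 29, y width 16. On it a square mahogany handle 20 x 20, sides along x and y, centred x 26.5 y 0, z 106 to 158: grip it from above. Stands on the robot's left or right. All mm.
- hook (a point): Point under the middle of the brass dipper's hook, where the rim should lie: x 36, y 0, z 95 mm in the dipper's frame, same axes. Hook, 16 mm wide in y: bridge from the shaft out to x 47, z 95 to 100; then a flared leg slanting down and out to x 66, z 67. Open below: gap between shaft (x 29) and leg is 14 mm under the bridge, 33 mm at the mouth.
- white_pot: White porcelain pot, open, round, straight-sided, no lip, standing loose, 0.9 kg: 120 mm outer diameter, 120 mm high, wall 6 mm. Origin: centre of underside, z up; rim at z = 120 mm, middle of the wall at radius 57 mm. A blue pot of the same shape stands beside it (either way round) and is not to be used.
- pewter_dipper: Dull grey pewter dipper with a black handle, a bystander; same shape, size, axes and origin (centre of the cup's underside) as the brass one. It stands on the other side of the robot from the brass one.

How it is judged (in metres and radians):
At the end, for the whole second after the job is handed in: Brass dipper at rest on the white pot's rim (over 0.5 N): hook point 43 to 71 mm from the pot's axis and within 10 mm of rim height; dipper origin over 72 mm from that axis and over 10 mm above the top; lean under 0.3 rad, under 20 mm/s; pot within 0.15 rad of upright (horizontal distance between hook and white_pot between 0.043 and 0.071 m and horizontal distance between brass_dipper and white_pot above 0.072 m and z of hook in the frame of white_pot between 0.11 and 0.13 m and height (world z) of brass_dipper above 0.01 m and angle between brass_dipper's own z axis and vertical below 0.3 rad and contact force between brass_dipper and white_pot above 0.5 N and angle between white_pot's own z axis and vertical below 0.15 rad and linear speed of brass_dipper below 0.02 m/s); the robot touches nothing.
It fails at once if the pewter dipper is moved by more than 25 mm or tipped over (distance of pewter_dipper from where it was at the start of the episode above 0.025 m or angle between pewter_dipper's own z axis and vertical above 0.4 rad).
It also fails if it takes over 42 s, if anything falls off the work surface, if the arm or the gripper's body presses on something with over 40 N, if the wrist force passes 120 N, or if a joint passes its speed limit or range.

### The arm

A 6-joint arm with a two-finger parallel gripper is mounted at the origin on the work surface. World frame = base frame: x ahead of the robot, y to its left, z up, the work surface at z = 0. Lengths are in mm, angles in rad, forces in N, time in s.
With the tool pointing down it reaches from about 275 to 750 mm from the base axis. Payload 10.2 kg.
Tool frame: the origin (TCP) lies midway between the tips of the shut fingers; the grasp point (between the pads) lies 19 mm behind it; z points along the fingers, y is the line along which they close (so a half turn about z gives the same grasp; the last joint's range is limited). The gripper opens to 85 mm and grips with 20 to 120 N. Pads are 22 mm wide; open, the fingers measure 114 mm over their backs; the gripper's body (76 mm by 85 mm) begins 54 mm behind the grasp point. The pads swing forward as they close: fully open they stand 13 mm farther back than shut.
Start: joints at [-1.54, 0.313, 1.498, -0, 1.331, -0.223], TCP at [131.806, -508.191, 231.294] pointing down, gripper open.
Joint ranges: [-2.94, 2.94], [-0.97, 2.17], [0.19, 2.56], [-1.23, 4.37], [0.02, 3.11], [-2.88, 2.88]. Speed limits (rad/s): [2.39, 2.39, 3.01, 3.14, 3.14, 3.14].

### API

Orientations are given as a unit quaternion [w, x, y, z].
In Python, from rig import sense, capture, finish_job, find_in, place_of gives the robot as it stands. The module is installed in compiled form; this text tells all that it offers.
- The arm moves only by the shell command python3 -m jog 'ROWS' [FORCE]. ROWS is JSON, a list of rows, each an object of numbers: "tx", "ty", "tz": the shift along the tool's x, y, z in mm; "ax", "ay", "az": the turn, a rotation vector about the tool's x, y, z in rad; "jaw": the closure, from -1 (fully open) to 1 (shut), so that 0 is half open. In form: [{"tx": .., "ty": .., "tz": .., "ax": .., "ay": .., "az": .., "jaw": ..}, ...]. A call has 1 to 5 rows; each row shifts and turns the commanded pose from where the row before left it, along the tool's axes as they then stand; what a row does not reach is not made up. A row lasts 1/8 s, in which the tool goes at most 62.5 mm and 10.7 degrees, less where a joint would pass 70% of its speed; a pose out of reach is approached as far as the arm can. A call with a gripper value outside its range is refused whole. The fingers move at their own pace and stop on an object; FORCE is the grip in N (left out, the last holds). Time passes only in rows, so rows that do not move let the fingers close. It gives the time, the measured TCP pose, the force, the opening and the grip force at its end, in the units of the state.
- sense(): the state, without advancing time (a new reading comes with each control period).
- capture(name): name is "side" or "top"; returns a dict with "color" (384x512x3 uint8, red, green, blue), "depth" (384x512 float32, mm along the optical axis (not along the pixel's ray), 0 where there is no reading), "fx", "fy", "cx", "cy" (pixels), "camera_from_world" (4x4, takes a point from world to camera coordinates). Camera axes: x right, y up, looking along -z (the intrinsics and any distortion apply to the point x, -y, -z); pixel columns grow to the right and rows downward; lengths in mm; the calibration is good to about 2 mm. A picture is of the moment at which its call begins.
- finish_job(): hands the job in; it is judged then, once.
Trained networks look in the newest picture that a camera, given by its name, has taken for a name from the list of things; names that differ only in an ending like _2 or _b are one class to them, and where a whole thing is asked for, a point or a joint stands for the part that bears it (a point fixed in the world has none). Each returns a list of dicts, best first, with "conf" (0 to 1); they miss things now and then, are a little off and sometimes report something else, mostly with a low value. They report only what shows in the picture. A call takes as long as a camera call.
- find_in(query, camera): "centre" ([column, row] in pixels, amid what is visible of it).
- place_of(query, camera): "centre" ([column, row] in pixels: a listed point, or the origin of a listed thing).
The state is a dict: "time_s": time; "joints": joint angles; "dq": joint speeds; "tau": joint torques, N m; "eef_pos": TCP position; "ee_rot": TCP orientation; "force": force on the tool from outside, world axes, zero at the start; "wrist_torque": the same for the moment, N m; "grip_width": opening from 0.0 (shut) to 1.0 (fully open); "grip_force": force on a finger pad.
Only numpy, scipy, OpenCV 4.12 (cv2) and the standard library are available. Lean on these libraries where they do the work, as an engineer would, in place of code of your own. Each camera call takes 0.05 s, during which the arm holds its last target. There are 200 camera calls.

## Working session

There is one attempt and no reset: what is moved stays moved. The work goes in short steps, Python scripts to look and compute and a shell command to move; the robot and the scene stay as the last step left them, time stands still between calls to the robot, and variables do not carry over. Pictures are saved under pics/ and viewed, at most 10 in all, crops included, and the job is handed in when it is done.

```bash
mkdir -p pics
cat > h.py <<'E'
import numpy as np, cv2
from rig import sense, capture, finish_job, find_in, place_of
def world(c,px,py,d=None):
    T=np.linalg.inv(c["camera_from_world"])
    if d is None: d=c["depth"][int(round(py)),int(round(px))]
    p=np.array([(px-c["cx"])/c["fx"]*d,-(py-c["cy"])/c["fy"]*d,-d,1])
    return (T@p)[:3]
def at_z(c,px,py,z):
    a=world(c,px,py,100.);b=world(c,px,py,1000.)
    return a+(b-a)*(z-a[2])/(b[2]-a[2])
def cloud(c):
    v,u=np.mgrid[:384,:512];d=c["depth"]
    P=np.stack([(u-c["cx"])/c["fx"]*d,-(v-c["cy"])/c["fy"]*d,-d,np.ones_like(d)],-1)
    W=(P@np.linalg.inv(c["camera_from_world"]).T)[...,:3]; W[d==0]=np.nan
    return W
E
python3 - <<'E'
from h import *
ims=[]
for n in ["top","side"]:
    c=capture(n);ims.append(c["color"]);print(n,np.linalg.inv(c["camera_from_world"])[:3].round(2).tolist(),c["fx"],[k for k in c])
    for q in ["brass_dipper","hook","white_pot","pewter_dipper"]:
        for f in (place_of,find_in):
            r=f(q,n)[:2]
            for o in r: print(n,q,f.__name__,np.round(o["centre"],1),round(o["conf"],2),at_z(c,*o["centre"],95 if q=="hook" else 0).round() if f is place_of else world(c,*o["centre"]).round())
    cv2.imwrite(f"pics/{n}0.png",c["color"][...,::-1])
print(sense())
E
```

```text
top [[-0.03, 1.0, -0.08, 497.14], [-1.0, -0.03, 0.01, 1.79], [0.01, 0.08, 1.0, 838.65]] 348.9594133308817 ['color', 'depth', 'fx', 'fy', 'cx', 'cy', 'camera_from_world']
top brass_dipper call [369.9 205.4] 0.7 [ 506. -293.    0.]
top brass_dipper call [375.  202.4] 0.88 [ 511. -278.   76.]
top hook call [374.6 194.6] 0.77 [ 528. -271.   95.]
top hook call [372.4 204. ] 0.61 [ 509. -296.    8.]
top white_pot call [203.5 161.7] 0.59 [623. 105.   0.]
top white_pot call [196.2 149.8] 0.73 [651. 122.   7.]
top pewter_dipper call [116.2 233.1] 0.93 [457. 316.   0.]
top pewter_dipper call [106.8 227.5] 0.64 [471. 334.  11.]
side [[0.95, 0.17, -0.25, 317.73], [-0.3, 0.49, -0.82, -723.18], [-0.02, 0.86, 0.52, 561.23]] 372.10347425140714 ['color', 'depth', 'fx', 'fy', 'cx', 'cy', 'camera_from_world']
side brass_dipper call [283.  319.5] 0.67 [ 493. -284.   -0.]
side brass_dipper call [292.1 303. ] 0.75 [ 511. -281.   34.]
side hook call [301.9 275.3] 0.61 [ 529. -279.   95.]
side hook call [294.3 305.9] 0.76 [ 514. -285.   30.]
side white_pot call [282.6 200.3] 0.65 [639. 104.   0.]
side white
[... 160 characters left out ...]
 24.]
{'time_s': 0.9, 'joints': array([-1.54043938e+00,  3.12900856e-01,  1.49770293e+00,  1.60077493e-05,
        1.33100659e+00, -2.23399224e-01]), 'dq': array([ 0.00202391, -0.00044564, -0.00029873, -0.00051576,  0.00159612,
       -0.00038843]), 'tau': array([-2.05438182e-04, -4.12162507e+01, -2.59896898e+01, -2.25419881e-04,
        4.34906860e-04, -1.75833748e-05]), 'eef_pos': array([ 131.78952616, -508.19359304,  231.29263174]), 'ee_rot': array([-8.07482514e-06,  9.91962008e-01,  1.26536058e-01,  8.59302880e-06]), 'force': array([ 0.44245696, -0.0427815 , -0.06225547]), 'wrist_torque': array([ 0.04340086, -0.02678335, -0.0070049 ]), 'grip_force': 0.0, 'grip_width': 0.9958950209985619}
```

Run:
```python
from h import *
from scipy.optimize import least_squares
a=[cv2.imread(f"pics/{n}0.png") for n in("top","side")]
cv2.imwrite("pics/both.png",cv2.resize(np.vstack(a),None,fx=.78,fy=.78))
for n in("top","side"):
    c=capture(n);W=cloud(c);np.save(n,W);x,y,z=W[...,0],W[...,1],W[...,2]
    m=(z>116)&(z<126)&(x>500)&(abs(y)<300); 
    k,L,S,C=cv2.connectedComponentsWithStats(cv2.dilate(m.astype(np.uint8),np.ones((3,3))))
    for i in range(1,k):
        s=m&(L==i)
        if s.sum()<60: continue
        p=W[s]; f=least_squares(lambda q:np.hypot(*(p[:,:2]-q).T)-57,p[:,:2].mean(0),loss="soft_l1",f_scale=3).x
        print(n,"rim",s.sum(),f.round(1),p[:,2].mean().round(1),c["color"][s].mean(0).round())
    m=(abs(x-515)<60)&(abs(y+285)<60)&(z>150)&(z<170)
    p=W[m][:,:2]
    if len(p)>4: print(n,"handle top",len(p),p.mean(0),cv2.minAreaRect(p.astype(np.float32)),np.nanmedian(z[m]))
```

```text
top rim 544 [946.8  72.7] 121.1 [43. 36. 35.]
top rim 491 [636.7 107. ] 118.9 [128. 125. 115.]
top rim 514 [ 581.7 -118.2] 119.3 [45. 69. 86.]
top handle top 112 [ 516.31003995 -282.52902622] ((516.3458862304688, -283.4056701660156), (19.257326126098633, 19.819181442260742), 27.55116844177246) 157.29887437493477
side rim 383 [948.6  13.4] 120.9 [94. 89. 81.]
side rim 196 [638.6 106.3] 118.4 [155. 150. 143.]
side rim 365 [ 583.1 -119.3] 118.6 [ 76.  94. 111.]
side rim 61 [ 531.4 -236.2] 121.6 [64. 44. 34.]
side handle top 130 [ 516.37335268 -286.46658766] ((517.7936401367188, -283.5755310058594), (20.98923110961914, 20.619314193725586), 23.466468811035156) 156.42986479418525
```

View pics/both.png

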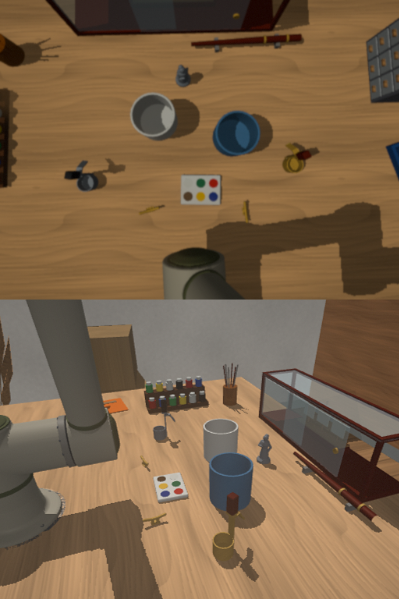

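Top view: white pot at (153,116), blue pot at (236,133), brass dipper at (295,158) and pewter dipper at (85,177), in downscaled pixels. This agrees with the networks. I'll move over the brass handle at about (516.5, -283.5), yaw about 0.44.

```bash
python3 -m jog '[{"az":-0.18},{"tx":50,"ty":-5},{"tx":50,"ty":-5},{"tx":50,"ty":-5},{"tx":50,"ty":-5}]' 50; python3 -m jog '[{"tx":50,"ty":-5},{"tx":50,"ty":-5},{"tx":50,"ty":-5},{"tx":45,"ty":-5},{}]'
cat > to.py <<'E'
import sys
from h import *
from scipy.spatial.transform import Rotation as R
def rel(goal,yaw):
    s=sense();r=R.from_quat(np.roll(s["ee_rot"],-1)).as_matrix()
    psi=np.arctan2(r[1,0],r[0,0]);d=r.T@(np.array(goal)-s["eef_pos"])
    print("t",s["time_s"],"pos",s["eef_pos"].round(1),"psi",psi.round(3),"tool z",r[:,2].round(3),"joints",s["joints"].round(2),"rel",d.round(1),"az",round(psi-yaw,3),"w",s["grip_width"],s["grip_force"],s["force"].round(1))
if __name__=="__main__": rel([float(v) for v in sys.argv[1:4]],float(sys.argv[4]))
E
python3 to.py 516.5 -283.5 121 0.44
```

```text
t 1.0 pos [ 131.8 -508.2  231.3] psi 0.254 tool z [ 0.  0. -1.] joints [-1.54  0.31  1.5   0.    1.33 -0.22] rel [ 428.8 -120.9  110.3] az -0.186 w 0.9990948402266409 0.0 [-0.8  0.5 -0.3]schema error: expected keys tx, ty, tz, ax, ay, az, jaw
schema error: expected keys tx, ty, tz, ax, ay, az, jaw
```

```bash
python3 -m jog '[{"tx":0,"ty":0,"tz":0,"ax":0,"ay":0,"az":-0.18,"jaw":-1},{"tx":50,"ty":-5,"tz":0,"ax":0,"ay":0,"az":0,"jaw":-1},{"tx":50,"ty":-5,"tz":0,"ax":0,"ay":0,"az":0,"jaw":-1},{"tx":50,"ty":-5,"tz":0,"ax":0,"ay":0,"az":0,"jaw":-1},{"tx":50,"ty":-5,"tz":0,"ax":0,"ay":0,"az":0,"jaw":-1}]' 50
python3 to.py 516.5 -283.5 121 0.44
```

```text
time_s: 1.62
eef_pos: [306.1, -405.0, 231.4]
ee_rot: [0.0, 0.977, 0.215, 0.0]
force: [0.4, -0.2, -0.2]
grip_width: 1.001
grip_force: 0.0
t 1.625 pos [ 306.1 -405.   231.4] psi 0.434 tool z [ 0. -0. -1.] joints [-1.15  0.27  1.55  0.    1.32 -0.02] rel [242.  -21.9 110.4] az -0.006 w 1.0010921164475393 0.0 [ 0.4 -0.2 -0.2]
```

```bash
python3 -m jog '[{"tx":50,"ty":-5,"tz":0,"ax":0,"ay":0,"az":0,"jaw":-1},{"tx":50,"ty":-5,"tz":0,"ax":0,"ay":0,"az":0,"jaw":-1},{"tx":50,"ty":-5,"tz":0,"ax":0,"ay":0,"az":0,"jaw":-1},{"tx":45,"ty":-5,"tz":0,"ax":0,"ay":0,"az":0,"jaw":-1},{"tx":0,"ty":0,"tz":0,"ax":0,"ay":0,"az":0,"jaw":-1}]'
python3 to.py 516.5 -283.5 121 0.44
```

```text
time_s: 2.25
eef_pos: [475.2, -304.2, 231.0]
ee_rot: [-0.0, 0.976, 0.217, 0.0]
force: [-0.3, -0.8, -0.3]
grip_width: 1.001
grip_force: 0.0
t 2.25 pos [ 475.2 -304.2  231. ] psi 0.437 tool z [ 0.  0. -1.] joints [-0.78  0.4   1.38  0.    1.37  0.36] rel [ 46.2  -1.2 110. ] az -0.003 w 1.0012822217978734 0.0 [-0.3 -0.8 -0.3]
```

```bash
python3 -m jog '[{"tx":46,"ty":-1,"tz":0,"ax":0,"ay":0,"az":0,"jaw":-1},{"tx":0,"ty":0,"tz":40,"ax":0,"ay":0,"az":0,"jaw":-1},{"tx":0,"ty":0,"tz":40,"ax":0,"ay":0,"az":0,"jaw":-1},{"tx":0,"ty":0,"tz":30,"ax":0,"ay":0,"az":0,"jaw":-1},{"tx":0,"ty":0,"tz":0,"ax":0,"ay":0,"az":0,"jaw":-1}]'
python3 - <<'E'
from h import *
from to import rel
c=capture("side");cv2.imwrite("pics/grasp.png",cv2.resize(c["color"][200:360,200:400,::-1],None,fx=3,fy=3))
rel([516.5,-283.5,121],.44)
E
```

```text
time_s: 2.88
eef_pos: [513.4, -285.6, 119.6]
ee_rot: [-0.002, 0.977, 0.215, -0.001]
force: [-0.4, -0.9, 0.5]
grip_width: 0.997
grip_force: 0.0
t 2.925 pos [ 514.2 -286.1  121.5] psi 0.433 tool z [-0.001  0.    -1.   ] joints [-0.71  0.55  1.44 -0.    1.15  0.43] rel [ 3.2 -1.5  0.5] az -0.007 w 1.00003573424938 0.0 [0.2 0.9 0.9]
```

View pics/grasp.png

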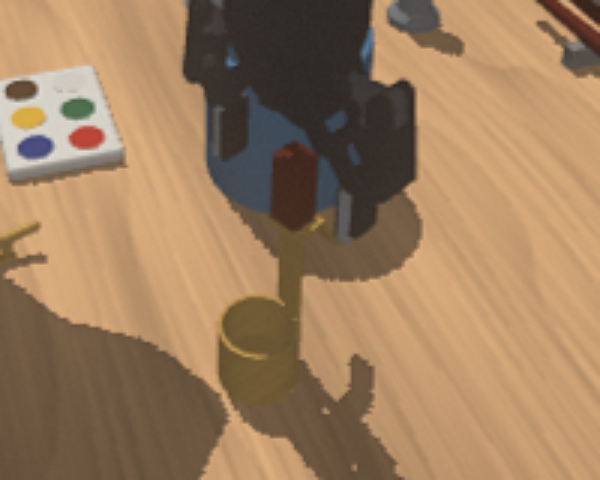

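Crop: the handle (293,190) stands between the two pads (235,130) and (360,200). I'll correct by 3 mm and close.

```bash
python3 -m jog '[{"tx":3,"ty":-1,"tz":0,"ax":0,"ay":0,"az":0,"jaw":-1},{"tx":0,"ty":0,"tz":0,"ax":0,"ay":0,"az":0,"jaw":1},{"tx":0,"ty":0,"tz":0,"ax":0,"ay":0,"az":0,"jaw":1},{"tx":0,"ty":0,"tz":0,"ax":0,"ay":0,"az":0,"jaw":1},{"tx":0,"ty":0,"tz":0,"ax":0,"ay":0,"az":0,"jaw":1}]' 60
python3 -m jog '[{"tx":0,"ty":0,"tz":0,"ax":0,"ay":0,"az":0,"jaw":1},{"tx":0,"ty":0,"tz":0,"ax":0,"ay":0,"az":0,"jaw":1},{"tx":0,"ty":0,"tz":-20,"ax":0,"ay":0,"az":0,"jaw":1},{"tx":0,"ty":0,"tz":-40,"ax":0,"ay":0,"az":0,"jaw":1},{"tx":0,"ty":0,"tz":-40,"ax":0,"ay":0,"az":0,"jaw":1}]'
python3 to.py 516.5 -283.5 121 0.44
```

```text
time_s: 3.55
eef_pos: [517.2, -283.6, 121.6]
ee_rot: [0.0, 0.977, 0.215, 0.0]
force: [-1.1, -0.4, -0.0]
grip_width: 0.225
grip_force: 58.6
time_s: 4.18
eef_pos: [516.6, -283.2, 221.7]
ee_rot: [-0.001, 0.977, 0.215, -0.001]
force: [0.0, -0.1, -0.9]
grip_width: 0.231
grip_force: 59.0
t 4.175 pos [ 516.6 -283.2  221.7] psi 0.434 tool z [-0.002  0.001 -1.   ] joints [-0.7   0.46  1.31  0.    1.37  0.44] rel [ -0.2   0.5 100.7] az -0.006 w 0.23145085214741526 58.96388053894043 [ 0.  -0.1 -0.9]
```

```bash
python3 -m jog '[{"tx":0,"ty":0,"tz":-50,"ax":0,"ay":0,"az":0,"jaw":1},{"tx":10,"ty":-15,"tz":-5,"ax":0,"ay":0,"az":0,"jaw":1},{"tx":24,"ty":-35,"tz":0,"ax":0,"ay":0,"az":0,"jaw":1},{"tx":24,"ty":-35,"tz":0,"ax":0,"ay":0,"az":0,"jaw":1},{"tx":24,"ty":-35,"tz":0,"ax":0,"ay":0,"az":0,"jaw":1}]'
python3 -m jog '[{"tx":24,"ty":-35,"tz":0,"ax":0,"ay":0,"az":0,"jaw":1},{"tx":24,"ty":-35,"tz":0,"ax":0,"ay":0,"az":0,"jaw":1},{"tx":24,"ty":-35,"tz":0,"ax":0,"ay":0,"az":0,"jaw":1},{"tx":10,"ty":-20,"tz":0,"ax":0,"ay":0,"az":0,"jaw":1},{"tx":0,"ty":0,"tz":0,"ax":0,"ay":0,"az":0,"jaw":1}]'
python3 to.py 577 78.5 271 0.434
```

```text
time_s: 4.8
eef_pos: [540.5, -138.0, 274.5]
ee_rot: [-0.001, 0.977, 0.215, -0.001]
force: [0.4, 1.1, -2.7]
grip_width: 0.224
grip_force: 59.0
time_s: 5.42
eef_pos: [562.2, 9.6, 274.8]
ee_rot: [-0.001, 0.976, 0.216, -0.001]
force: [-0.6, -0.6, -1.7]
grip_width: 0.23
grip_force: 59.1
t 5.425 pos [562.2   9.6 274.8] psi 0.436 tool z [-0.003  0.001 -1.   ] joints [-0.19  0.37  1.3   0.    1.47  0.94] rel [ 42.6 -56.2   3.8] az 0.002 w 0.23019513458146704 59.117154479026794 [-0.6 -0.6 -1.7]
```

Now above the rim, then measure the hook and pot in both cameras.

```bash
python3 -m jog '[{"tx":16,"ty":-22,"tz":0,"ax":0,"ay":0,"az":0,"jaw":1},{"tx":16,"ty":-22,"tz":0,"ax":0,"ay":0,"az":0,"jaw":1},{"tx":11,"ty":-12,"tz":40,"ax":0,"ay":0,"az":0,"jaw":1},{"tx":0,"ty":0,"tz":20,"ax":0,"ay":0,"az":0,"jaw":1},{"tx":0,"ty":0,"tz":0,"ax":0,"ay":0,"az":0,"jaw":1}]'
python3 - <<'E'
from h import *
from to import rel
from scipy.optimize import least_squares
rel([577,78.5,146],.434)
ims=[]
for n in("side","top"):
    c=capture(n);W=cloud(c);x,y,z=np.moveaxis(W,2,0)
    r=np.hypot(x-637.5,y-106.7);m=(z>115)&(z<123)&(abs(r-57)<8)
    p=W[m];f=least_squares(lambda q:np.hypot(*(p[:,:2]-q).T)-57,[637,106],loss="soft_l1",f_scale=2).x
    print(n,"rim",len(p),f.round(1))
    h=place_of("hook",n)[:2]; print([(at_z(c,*o["centre"],188).round(),o["conf"]) for o in h])
    col=c["color"].astype(int);q=W[(r<150)&(z>80)&(z<210)&(col[...,0]>col[...,2]*1.8)&(col[...,0]>50)]
    print("brass pts",len(q),np.nanmin(q,0).round(),np.nanmax(q,0).round())
    v=c["camera_from_world"]@[600,90,150,1];u0=int(c["cx"]+c["fx"]*v[0]/-v[2]);v0=int(c["cy"]-c["fy"]*v[1]/-v[2])
    ims.append(cv2.resize(c["color"][max(0,v0-60):max(0,v0-60)+120,u0-65:u0+65,::-1],(390,360)))
cv2.imwrite("pics/over.png",np.hstack(ims))
E
```

```text
time_s: 6.05
eef_pos: [577.4, 76.1, 214.2]
ee_rot: [-0.001, 0.977, 0.215, -0.002]
force: [0.6, -0.9, -1.4]
grip_width: 0.226
grip_force: 59.2
t 6.05 pos [577.4  76.1 214.2] psi 0.433 tool z [-0.005  0.    -1.   ] joints [-0.07  0.45  1.34 -0.    1.35  1.07] rel [ 0.9 -2.2 68.2] az -0.001 w 0.22586773102591293 59.20806705951691 [ 0.6 -0.9 -1.4]
side rim 188 [638.4 106.2]
[(array([590.,  78., 188.]), 0.82)]
brass pts 613 [529.  38.  92.] [614.  98. 210.]
top rim 0 [637. 106.]
[]
brass pts 28 [541.  83. 121.] [564.  89. 139.]
```

View pics/over.png

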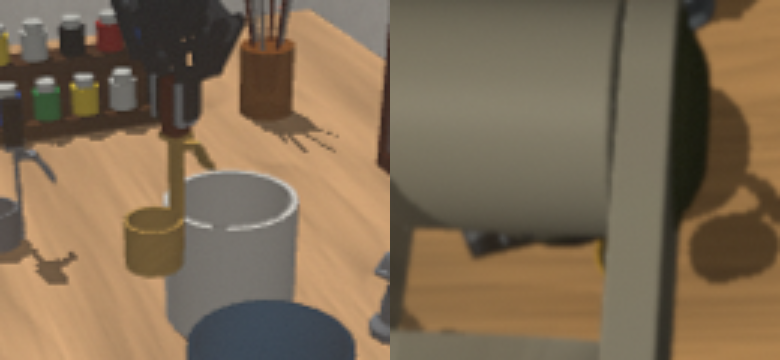

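Side crop: the hook (200,150) is above the near rim (185,190), with the cup outside. I'll lower it.

```bash
python3 -m jog '[{"tx":1,"ty":-2,"tz":10,"ax":0,"ay":0,"az":0,"jaw":1},{"tx":0,"ty":0,"tz":15,"ax":0,"ay":0,"az":0,"jaw":1},{"tx":0,"ty":0,"tz":15,"ax":0,"ay":0,"az":0,"jaw":1},{"tx":0,"ty":0,"tz":8,"ax":0,"ay":0,"az":0,"jaw":1},{"tx":0,"ty":0,"tz":0,"ax":0,"ay":0,"az":0,"jaw":1}]'
python3 - <<'E'
from h import *
from to import rel
from scipy.optimize import least_squares
rel([577,78.5,147],.434)
c=capture("side");W=cloud(c);x,y,z=np.moveaxis(W,2,0)
r=np.hypot(x-637.5,y-106.7);m=(z>115)&(z<123)&(abs(r-57)<8)&(c["color"].min(2)>110)
p=W[m];f=least_squares(lambda q:np.hypot(*(p[:,:2]-q).T)-57,[637,106],loss="soft_l1",f_scale=2).x
print("rim",len(p),f.round(1))
cv2.imwrite("pics/low.png",cv2.resize(c["color"][130:230,220:330,::-1],None,fx=5,fy=5,interpolation=cv2.INTER_CUBIC))
E
```

```text
time_s: 6.88
eef_pos: [578.2, 78.9, 167.6]
ee_rot: [-0.0, 0.977, 0.215, -0.001]
force: [0.4, 0.2, -2.0]
grip_width: 0.225
grip_force: 59.2
t 6.875 pos [578.2  78.9 167.6] psi 0.434 tool z [-0.001  0.    -1.   ] joints [-0.07  0.49  1.4  -0.    1.24  1.07] rel [-1.2 -0.1 20.6] az -0.0 w 0.2253039625609648 59.21293795108795 [ 0.4  0.2 -2. ]
rim 110 [638.  106.9]
```

View pics/low.png

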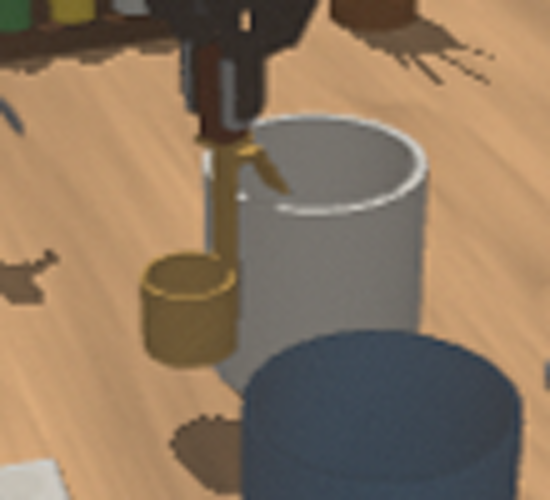

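The leg (280,185) is inside the rim and the shaft (225,200) outside it. Lowering on gently.

```bash
python3 -m jog '[{"tx":-1,"ty":0,"tz":6,"ax":0,"ay":0,"az":0,"jaw":1},{"tx":0,"ty":0,"tz":5,"ax":0,"ay":0,"az":0,"jaw":1},{"tx":0,"ty":0,"tz":4,"ax":0,"ay":0,"az":0,"jaw":1},{"tx":0,"ty":0,"tz":3,"ax":0,"ay":0,"az":0,"jaw":1},{"tx":0,"ty":0,"tz":0,"ax":0,"ay":0,"az":0,"jaw":1}]'
```

```text
time_s: 7.55
eef_pos: [577.4, 78.5, 150.1]
ee_rot: [-0.0, 0.977, 0.215, -0.0]
force: [-0.1, 0.3, -2.3]
grip_width: 0.225
grip_force: 59.3
```

```bash
python3 -m jog '[{"tx":0,"ty":0,"tz":1,"ax":0,"ay":0,"az":0,"jaw":1},{"tx":0,"ty":0,"tz":1,"ax":0,"ay":0,"az":0,"jaw":1},{"tx":0,"ty":0,"tz":0,"ax":0,"ay":0,"az":0,"jaw":1}]'
```

```text
time_s: 7.92
eef_pos: [577.5, 78.5, 148.3]
ee_rot: [-0.0, 0.977, 0.215, -0.0]
force: [0.7, -0.7, -1.1]
grip_width: 0.225
grip_force: 59.3
```

```bash
python3 -m jog '[{"tx":0,"ty":0,"tz":1,"ax":0,"ay":0,"az":0,"jaw":1},{"tx":0,"ty":0,"tz":0.5,"ax":0,"ay":0,"az":0,"jaw":1},{"tx":0,"ty":0,"tz":0,"ax":0,"ay":0,"az":0,"jaw":1}]'
```

```text
time_s: 8.3
eef_pos: [577.5, 78.5, 146.7]
ee_rot: [-0.0, 0.977, 0.215, -0.0]
force: [0.0, -1.4, -2.8]
grip_width: 0.227
grip_force: 59.3
```

```bash
python3 -m jog '[{"tx":0,"ty":0,"tz":0.5,"ax":0,"ay":0,"az":0,"jaw":1},{"tx":0,"ty":0,"tz":0.5,"ax":0,"ay":0,"az":0,"jaw":1},{"tx":0,"ty":0,"tz":0.5,"ax":0,"ay":0,"az":0,"jaw":1},{"tx":0,"ty":0,"tz":0,"ax":0,"ay":0,"az":0,"jaw":1}]'
```

```text
time_s: 8.8
eef_pos: [577.6, 78.5, 146.5]
ee_rot: [0.0, 0.977, 0.215, 0.0]
force: [-3.1, 0.6, 7.4]
grip_width: 0.228
grip_force: 60.7
```

Contact at the expected height, so I'll release slowly.

```bash
python3 -m jog '[{"tx":0,"ty":0,"tz":-0.5,"ax":0,"ay":0,"az":0,"jaw":1},{"tx":0,"ty":0,"tz":0,"ax":0,"ay":0,"az":0,"jaw":0.5},{"tx":0,"ty":0,"tz":0,"ax":0,"ay":0,"az":0,"jaw":0.45},{"tx":0,"ty":0,"tz":0,"ax":0,"ay":0,"az":0,"jaw":0.35},{"tx":0,"ty":0,"tz":0,"ax":0,"ay":0,"az":0,"jaw":0.2}]' 20
python3 -m jog '[{"tx":0,"ty":0,"tz":0,"ax":0,"ay":0,"az":0,"jaw":0},{"tx":0,"ty":0,"tz":0,"ax":0,"ay":0,"az":0,"jaw":-0.2},{"tx":0,"ty":0,"tz":0,"ax":0,"ay":0,"az":0,"jaw":-0.2},{"tx":0,"ty":0,"tz":0,"ax":0,"ay":0,"az":0,"jaw":-0.2}]'
python3 - <<'E'
from h import *
c=capture("side")
cv2.imwrite("pics/rel.png",cv2.resize(c["color"][130:230,220:330,::-1],None,fx=5,fy=5,interpolation=cv2.INTER_CUBIC))
E
```

```text
time_s: 9.43
eef_pos: [577.5, 78.5, 145.7]
ee_rot: [-0.0, 0.977, 0.215, -0.0]
force: [-1.3, 0.4, -0.2]
grip_width: 0.399
grip_force: 0.0
time_s: 9.93
eef_pos: [577.5, 78.5, 145.8]
ee_rot: [-0.0, 0.977, 0.215, -0.0]
force: [1.1, 0.6, -0.3]
grip_width: 0.601
grip_force: 0.0
```

View pics/rel.png

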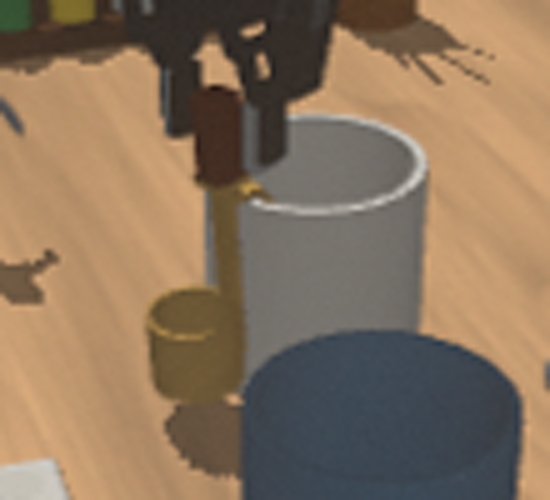

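The dipper hangs with its bridge (245,185) on the rim, its cup (195,345) outside and clear of the top, and the fingers clear of the handle (218,135). I'll open fully and go up.

```bash
python3 -m jog '[{"tx":0,"ty":0,"tz":-10,"ax":0,"ay":0,"az":0,"jaw":-0.3},{"tx":0,"ty":0,"tz":-20,"ax":0,"ay":0,"az":0,"jaw":-0.3},{"tx":0,"ty":0,"tz":-40,"ax":0,"ay":0,"az":0,"jaw":-0.3},{"tx":0,"ty":0,"tz":-40,"ax":0,"ay":0,"az":0,"jaw":-0.3},{"tx":0,"ty":0,"tz":-20,"ax":0,"ay":0,"az":0,"jaw":-0.3}]'
python3 -m jog '[{"tx":0,"ty":0,"tz":0,"ax":0,"ay":0,"az":0,"jaw":-0.3},{"tx":0,"ty":0,"tz":0,"ax":0,"ay":0,"az":0,"jaw":-0.3},{"tx":0,"ty":0,"tz":0,"ax":0,"ay":0,"az":0,"jaw":-0.3},{"tx":0,"ty":0,"tz":0,"ax":0,"ay":0,"az":0,"jaw":-0.3},{"tx":0,"ty":0,"tz":0,"ax":0,"ay":0,"az":0,"jaw":-0.3}]'
python3 - <<'E'
from h import *
c=capture("side");W=cloud(c);x,y,z=np.moveaxis(W,2,0)
col=c["color"].astype(int);r=np.hypot(x-637.5,y-106.7)
q=W[(r<140)&(z>5)&(z<200)&(col[...,0]>col[...,2]*1.8)&(col[...,0]>50)&(r>62)]
t=q[q[:,2]>170];print(len(q),np.percentile(q,[2,50,98],0).round(),"handle",t.mean(0).round(1))
o=place_of("brass_dipper","side")[0];print(at_z(c,*o["centre"],25).round(),o["conf"])
cv2.imwrite("pics/end.png",cv2.resize(c["color"][120:240,200:340,::-1],None,fx=4,fy=4,interpolation=cv2.INTER_CUBIC))
E
```

```text
time_s: 10.6
eef_pos: [577.9, 78.5, 279.0]
ee_rot: [0.001, 0.977, 0.215, 0.002]
force: [-0.4, -0.3, -0.6]
grip_width: 0.648
grip_force: 0.0
time_s: 11.22
eef_pos: [577.4, 78.5, 275.5]
ee_rot: [-0.0, 0.977, 0.215, -0.0]
force: [-0.7, -0.6, -0.4]
grip_width: 0.654
grip_force: 0.0
649 [[535.  44.  24.]
 [567.  69.  61.]
 [583.  92. 181.]] handle [572.5  72.5 177.4]
[559.  72.  25.] 0.75
```

View pics/end.png

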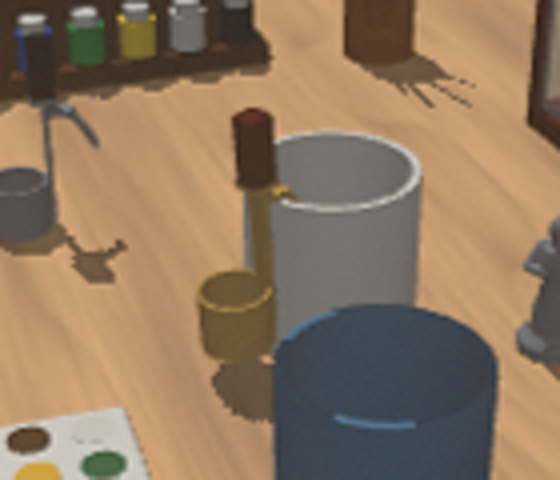

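The dipper hangs free at (255,235) with a slight lean, its bottom about 24 mm up. The pot is upright, the pewter dipper is untouched, and the gripper is well clear.

```bash
python3 -c "from rig import finish_job; print(finish_job())"
```

```text
the job is handed in; nothing more can be done
None
```

The brass dipper hangs by its hook on the white pot's rim, cup outside and about 24 mm above the cabinet top. The pot is upright and the pewter dipper was not touched; the job is handed in, but no verdict came back.

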